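# Walk the die block round to the fence

## Task

With the fingertips, walk the heavy die block round on the black setting plate by pushing one corner and then another, until its blue-dyed long side faces the steel fence squarely; turn it where it stands, so that once square its middle is within about 4 cm of where it began and it is still clear of the fence. Then push it up until the blue side lies flat against the fence from end to end, and take the fingers away. Never lift or tip the block, never let it meet the fence corner first, and leave the bottle, loupe, tools and other things on the bench where they are.

Things in the scene. Friction and masses are not known exactly. Their poses are not given: they have to be found in the camera images.
- die_block: Loose aluminium block, 90 mm along its x, 116 along y, 32 high, about 0.9 kg: too wide to grip; flush brass coin die in its top. Origin: centre of underside. +x points out of the blue-dyed long side (45 mm away; a 10 mm strip along its top edge is blue too). Slides under 3 to 10 N. At the start the shortest turn to face the fence is clockwise from above, 45 to 85 degrees.
- blue_left (a point): The end of the blue side at the block's own +y: on the vertical edge of the box (45, 58 mm from the block's origin), at mid-height, 16 mm above its underside. Axes as the block's.
- blue_right (a point): The other end of the blue side, at the block's own -y (45, -58 mm), at mid-height. Axes as the block's.
- plate: The blackened steel setting plate, fixed on the bench, 300 mm along its x, 400 mm along its y, 20 mm thick; the block slides on its top. Origin at the centre of its underside, on the bench surface; x points towards the fence, z up.
- fence: Bright steel bar fixed on the plate's far part, 300 mm long (y), 20 thick, 22 high above the plate. Origin: middle of its working face, level with the plate's top, 115 mm from the plate's centre. x points into the fence, away from robot and block, along the plate's x; the working face is its plane x = 0 and the block stands on the -x side.
- oil_bottle: Bystander on the plate: amber oil bottle with black cap, 28 mm diameter, 59 mm high, upright, near the plate's near left corner; origin at the centre of its underside.
- loupe: Bystander on the plate: black eye loupe, 34 mm diameter, 28 mm high, upright, near the plate's near right corner; origin at the centre of its underside.
- pliers: Bystander on the bench to the right of the plate: red-handled pliers lying flat, 130 mm long along x, 60 mm wide, 12 mm high; origin under the pivot.
- remote: Bystander on the bench to the left of the plate: black remote control 155 x 42 x 18 mm lying flat, long along x; origin at the centre of its underside.
- zip_case: Bystander on the bench to the left: black zip case 140 x 100 x 40 mm; origin at the centre of its underside.
- hammer: Bystander on the bench to the right: small chasing hammer with wooden handle lying flat along x, 200 mm long, 26 mm high; origin under the handle.
- tool_cup: Bystander on the bench to the right: clear cup 72 mm diameter, 90 mm high, with tools standing up to 155 mm; origin at the centre of its underside.
Mind the look-alikes: they are no part of the job. Of the things like the die_block, leave any that is red; of the rest the larger one is meant.

How it is judged:
On the way:
1. the block has been turned where it stood: its blue side faces the fence, square to it within about 5.5 degrees, still more than 8 mm clear of it, its middle less than 45 mm from where it began (angle between the x axis of die_block and the x axis of fence, either way round below 0.096 rad and x of fence in the frame of die_block above 0.045 m and x of each of blue_left, blue_right in the frame of fence below -0.008 m and distance of die_block from where it was at the start of the episode below 0.045 m), for 0.1 s.
At the end, for the whole second after the job is handed in: The blue side lies flat against the fence: both of its ends within 4 mm of the fence's face and within the fence's length, the block flat on the plate and at rest (x of blue_left in the frame of fence between -0.004 and 0.004 m and y of blue_left in the frame of fence between -0.15 and 0.15 m and x of blue_right in the frame of fence between -0.004 and 0.004 m and y of blue_right in the frame of fence between -0.15 and 0.15 m and z of die_block in the frame of fence between -0.003 and 0.003 m and angle between die_block's own z axis and vertical below 0.03 rad and linear speed of die_block below 0.01 m/s and angular speed of die_block below 0.05 rad/s); the robot touches nothing.
It fails at once if the block was lifted off the plate (more than 5 mm), tipped (more than 6 degrees) or pushed off it (z of die_block in the frame of fence above 0.005 m or z of die_block in the frame of fence below -0.006 m or angle between die_block's own z axis and vertical above 0.105 rad).
It fails at once if the block met the fence corner first (touching it while more than 8 degrees out of square) (contact force between die_block and fence above 0.5 N and angle between the x axis of die_block and the x axis of fence, either way round above 0.14 rad).
It fails at once if one of the bystanders (oil bottle, loupe, pliers, remote, zip case, hammer, tool cup) was moved more than 12 mm (distance of any of oil_bottle, loupe, pliers, remote, zip_case, hammer, tool_cup from where it was at the start of the episode above 0.012 m).
It also fails if it takes over 61 s, if anything falls off the work surface, if the arm or the gripper's body presses on something with over 40 N, if the wrist force passes 120 N, or if a joint passes its speed limit or range.

## Robot

A 6-joint arm with a two-finger parallel gripper is mounted at the origin on the work surface. World frame = base frame: x ahead of the robot, y to its left, z up, the work surface at z = 0. Lengths are in m, angles in rad, forces in N, time in s.
With the tool pointing down it reaches from about 0.35 to 0.725 m from the base axis. Payload 4.3 kg.
Tool frame: the origin (TCP) lies at the very end of the fingers, on their centre line; the grasp point (between the pads) lies 19 mm behind it; z points along the fingers, y is the line along which they close (so a half turn about z gives the same grasp; the last joint's range is limited). The gripper opens to 85 mm and grips with 20 to 120 N. Pads are 22 mm wide; open, the fingers measure 114 mm over their backs; the gripper's body (76 mm by 85 mm) begins 54 mm behind the grasp point. The pads swing forward as they close: fully open they stand 13 mm farther back than shut.
Start: joints at [-1.357, 0.377, 0.081, 1.274, 0, 1.46], TCP at [0.183, -0.545, 0.231] pointing down, gripper open.
Joint ranges: [-2.72, 2.72], [-0.84, 1.66], [-1.02, 1.22], [-1.77, 2.12], [-1.37, 1.28], [-3.14, 3.14]. Speed limits (rad/s): [2.57, 2.57, 3.14, 3.14, 3.14, 3.14].

## Interface

Orientations are given as [roll, pitch, yaw] about the fixed x, y, z axes, in that order (R = Rz(yaw) Ry(pitch) Rx(roll)).
In Python, from plant import robot, viewer, job gives the robot as it stands. The module is installed in compiled form; this text tells all that it offers.
- The arm moves only by the tool apply_moves, never from a script. Its argument "plan" is a list of rows, each a list of 5 numbers: the shift along the tool's x, y, z scaled (see below), then the turn about the tool's z scaled (see below), then the closure, from 0 (fully open) to 1 (shut). In form: [[tx, ty, tz, roll, gripper], ...]. A call has 1 to 12 rows; each row shifts and turns the commanded pose from where the row before left it, along the tool's axes as they then stand; what a row does not reach is not made up. The controller multiplies each number of a shift by 30 cm and each number of a turn by 120 degrees. A row lasts 1/8 s, in which the tool goes at most 62.5 mm and 10.7 degrees, less where a joint would pass 70% of its speed; a pose out of reach is approached as far as the arm can. A call with a number of a shift or a turn outside -1 to 1 is refused whole. A call with a gripper value outside its range is refused whole. The fingers move at their own pace and stop on an object; the grip force is fixed at half the most. Time passes only in rows, so rows that do not move let the fingers close. It gives the time, the measured TCP pose, the force, the opening and the grip force at its end, in the units of the state.
- robot.read_state(): the state, without advancing time (a new reading comes with each control period).
- viewer.snapshot(name): name is "side" or "top"; returns the picture (480x640x3 uint8, blue, green, red); there is no depth.
- viewer.get_calibration(name): a dict with "fx", "fy", "cx", "cy" (pixels), "rvec" (rotation vector, rad) and "tvec" (3), from world to camera coordinates, as OpenCV has them. Camera axes: x right, y down, z forward; pixel columns grow to the right and rows downward; lengths in m; the calibration is good to about 2 mm. A picture is of the moment at which its call begins. get_calibration takes no time and is no camera call.
- job.finish_job(): hands the job in; it is judged then, once.
The state is a dict: "time_s": time; "q": joint angles; "dq": joint speeds; "joint_torque": joint torques, N m; "tcp_pos": TCP position; "tcp_rot": TCP orientation; "contact_force": force on the tool from outside, world axes, zero at the start; "moment": the same for the moment, N m; "grip_width": opening from 0.0 (shut) to 1.0 (fully open); "grasp_force": force on a finger pad.
Only numpy, scipy, OpenCV 4.12 (cv2) and the standard library are available. Lean on these libraries where they do the work, as an engineer would, in place of code of your own. Each camera call takes 0.05 s, during which the arm holds its last target. There are 200 camera calls.

## Working session

There is one attempt and no reset: what is moved stays moved. The work goes in short steps, Python scripts to look and compute and a tool call to move; the robot and the scene stay as the last step left them, time stands still between calls to the robot, and variables do not carry over. Pictures are saved under pics/ and viewed, at most 11 in all, crops included, and the job is handed in when it is done.

Besides the shell and the picture viewer there is one more tool, called after ">>>" by a JSON object that holds its "method" and its "body". apply_moves: Moves the arm, as the interface text tells. Its arguments: {"type":"object","properties":{"plan":{"type":"array"}},"required":["plan"]}

```bash
mkdir -p pics
python3 - <<'E'
from plant import robot, viewer, job
import cv2,numpy as np
s=robot.read_state();print(s)
for n in("side","top"):
    cv2.imwrite(f"pics/{n}0.png",viewer.snapshot(n))
    c=viewer.get_calibration(n);print(n,c)
    R=cv2.Rodrigues(np.array(c["rvec"],float))[0];print(-R.T@np.array(c["tvec"]).ravel())
E
```

```text
{'time_s': 0.0, 'q': array([-1.35727103e+00,  3.78112067e-01,  7.96149270e-02,  1.27438308e+00,
       -5.76381024e-05,  1.46051534e+00]), 'dq': array([-9.17523056e-05, -7.16469846e-04,  1.01413172e-03,  4.14407871e-04,
       -2.93621606e-06, -9.44841408e-04]), 'joint_torque': array([ 5.77508818e-04, -4.63597798e+01,  2.69879168e+01,  2.06171873e-02,
       -3.00269921e-04, -2.18720828e-06]), 'tcp_pos': array([ 0.18281074, -0.54447144,  0.23032864]), 'tcp_rot': array([-3.13951507e+00, -1.72060500e-04,  3.23806160e-01]), 'contact_force': array([-0.07707093,  0.02157802,  0.42954857]), 'moment': array([ 0.01580756, -0.02195951,  0.01268938]), 'grasp_force': 0.0, 'grip_width': 1.002085099291341}
side {'fx': 505.4613580809854, 'fy': 505.4613580809854, 'cx': 315.88501083560647, 'cy': 244.26741241785373, 'rvec': array([ 0.99040196, -2.5088235 ,  0.99091428]), 'tvec': array([0.35392309, 0.27371727, 0.9134384 ])}
[-0.02903002  0.55244311  0.85353165]
top {'fx': 617.5366639873228, 'fy': 617.5366639873228, 'cx': 324.1599729380225, 'cy': 237.70154738786775, 'rvec': array([ 2.16648647, -2.15771746,  0.09984484]), 'tvec': array([1.43811817e-03, 4.86026115e-01, 1.73990748e+00])}
[ 0.30222455 -0.01820682  1.78096332]
```

View pics/top0.png

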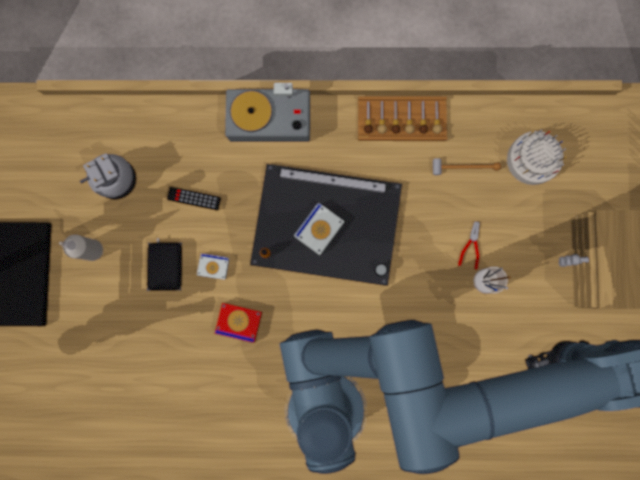

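View pics/side0.png

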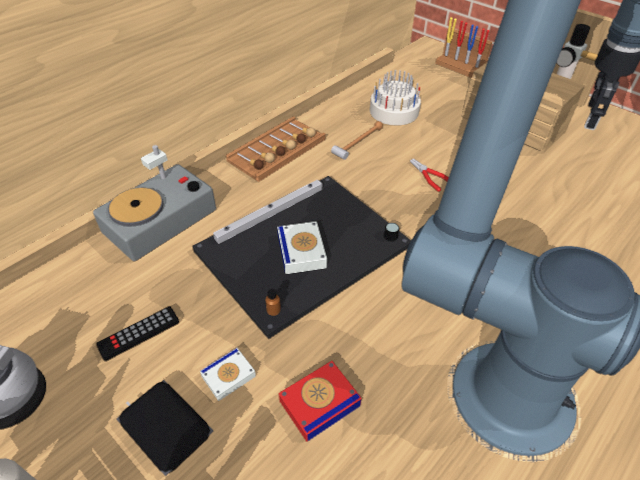

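The top view shows the white block at about (320,229) with its blue side to the upper left. The fence runs from (281,175) to (385,187), the bottle is at (265,253) and the loupe at (381,269). The side view confirms this: block at (303,246), fence from (217,237) to (322,187).

```bash
cat > h.py <<'E'
from plant import robot, viewer, job
import cv2,numpy as np
def cam(n):
    c=viewer.get_calibration(n);R=cv2.Rodrigues(np.array(c["rvec"],float))[0]
    return c,R,-R.T@np.array(c["tvec"],float).ravel()
def ray(n,uv):
    c,R,o=cam(n);uv=np.atleast_2d(np.array(uv,float))
    return o,np.c_[(uv[:,0]-c["cx"])/c["fx"],(uv[:,1]-c["cy"])/c["fy"],np.ones(len(uv))]@R
def plane(n,uv,z):
    o,d=ray(n,uv);return (o+d*((z-o[2])/d[:,2])[:,None])[:,:2]
def tri(a,b):
    (o,d),(p,e)=ray("top",a),ray("side",b);d=d[0];e=e[0]
    t=np.linalg.lstsq(np.c_[d,-e],p-o,rcond=None)[0];x,y=o+d*t[0],p+e*t[1]
    return (x+y)/2,np.linalg.norm(x-y)
def big(m,k=1):
    cs=cv2.findContours(m.astype(np.uint8),cv2.RETR_EXTERNAL,cv2.CHAIN_APPROX_NONE)[0]
    return sorted(cs,key=cv2.contourArea)[-k:]
def roi(m,x0,x1,y0,y1):
    r=np.zeros_like(m);r[y0:y1,x0:x1]=m[y0:y1,x0:x1];return r
def bluemask(im):
    h=cv2.cvtColor(im,cv2.COLOR_BGR2HSV);return (h[...,0]>105)&(h[...,0]<135)&(h[...,1]>110)&(h[...,2]>50)
E
python3 - <<'E'
from h import *
T=cv2.imread("pics/top0.png");S=cv2.imread("pics/side0.png")
hs=cv2.cvtColor(T,cv2.COLOR_BGR2HSV)
m=(T.max(2)>95)
f=big(roi(m,272,392,165,197))[0]; b=big(roi(m|bluemask(T),288,352,199,262))[0]
for n,c,z in(("fence",f,.042),("block",b,.052)):
    r=cv2.minAreaRect(c);bx=plane("top",cv2.boxPoints(r),z);print(n,cv2.contourArea(c),np.round(bx,4).tolist(),np.round(np.linalg.norm(bx-np.roll(bx,1,0),axis=1),4))
bl=roi(bluemask(T),288,352,199,262);ys,xs=np.nonzero(bl);print("blue px",xs.mean(),ys.mean(),len(xs),plane("top",[xs.mean(),ys.mean()],.05))
# brass die centre in both views
cen=[]
for im,(x0,x1,y0,y1) in((T,(300,340,210,250)),(S,(285,322,225,260))):
    h=cv2.cvtColor(im,cv2.COLOR_BGR2HSV);k=roi((h[...,0]>8)&(h[...,0]<25)&(h[...,1]>70),x0,x1,y0,y1)
    k=cv2.morphologyEx(k.astype(np.uint8),cv2.MORPH_CLOSE,np.ones((5,5)));c=big(k)[0];(cx,cy),ax,an=cv2.fitEllipse(c);cen.append((cx,cy));print(cx,cy,ax)
print(tri(*cen),plane("top",cen[0],.052),plane("side",cen[1],.052))
cv2.imwrite("pics/t1.png",cv2.resize(T[155:295,240:410],None,fx=4,fy=4))
cv2.imwrite("pics/s1.png",cv2.resize(S[165:345,180:420],None,fx=3.3,fy=3.3))
E
```

```text
fence 798.5 [[0.6936, 0.1194], [0.6942, -0.1872], [0.6506, -0.1869], [0.6499, 0.1189]] [0.0437 0.3066 0.0436 0.3058]
block 1336.5 [[0.4885, 0.0919], [0.5867, 0.022], [0.5313, -0.0538], [0.4338, 0.0162]] [0.0934 0.1205 0.0939 0.12  ]
blue px 308.05882352941177 219.69117647058823 68 [[0.53449601 0.04888358]]
320.29132080078125 229.29132080078125 (18.280166625976562, 18.28813934326172)
303.7860412597656 241.20111083984375 (17.806833267211914, 24.610454559326172)
(array([0.50725804, 0.01416322, 0.05047615]), np.float64(0.00010672568662358303)) [[0.50703538 0.01410155]] [[0.50628551 0.01521396]]
```

View pics/s1.png

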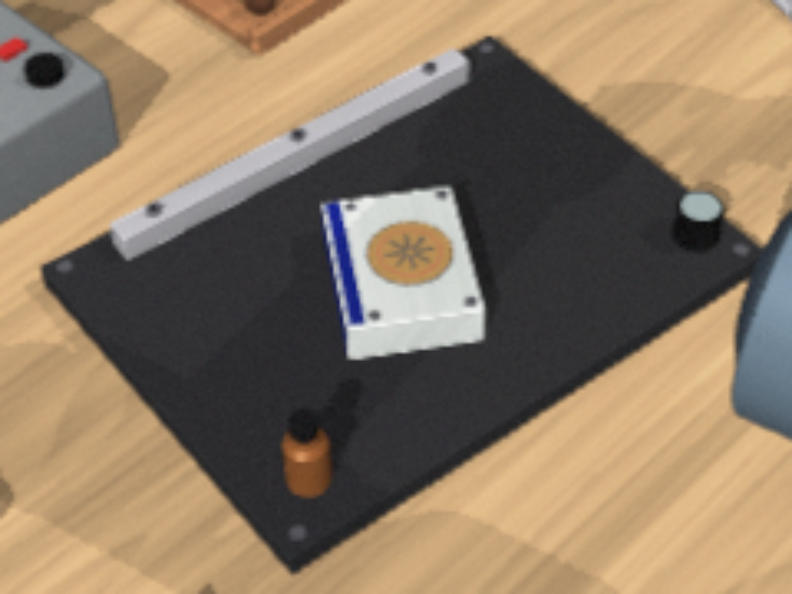

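View pics/t1.png

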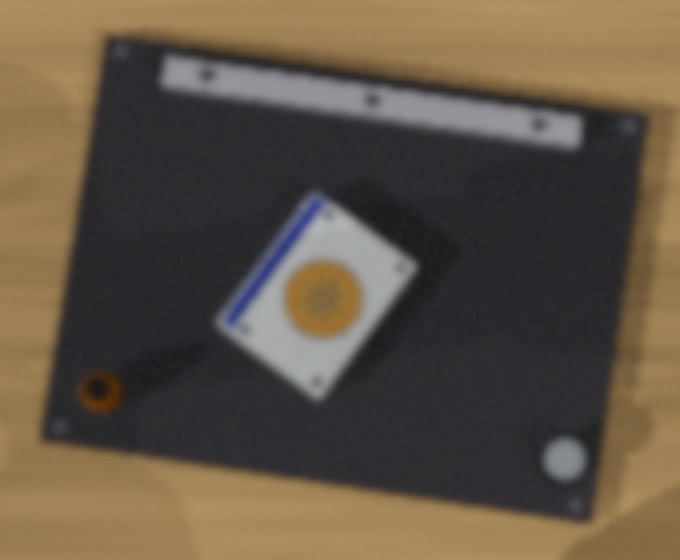

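```bash
cat >> h.py <<'E'
def fenceline(T):
    g=cv2.GaussianBlur(T.max(2).astype(float),(1,1),0);lo=[];hi=[]
    for u in range(286,380):
        r0=int(170+(u-281)*.143); v=g[r0-8:r0+26,u]; k=np.nonzero(v>105)[0]
        # topmost / bottommost crossing of 105 around the run holding row r0+8
        a=b=8+4
        if u in(): continue
        while b+1<len(v) and v[b+1]>105:b+=1
        while a-1>=0 and v[a-1]>105:a-=1
        if v[12]<=105 or b+1>=len(v) or a==0: continue
        hi.append((u,r0-8+b+(v[b]-105)/(v[b]-v[b+1]))); lo.append((u,r0-8+a-(v[a]-105)/(v[a]-v[a-1])))
    return np.array(lo),np.array(hi)
def rfit(p):
    vx,vy,x,y=cv2.fitLine(p.astype(np.float32),cv2.DIST_HUBER,0,.001,.001).ravel();return np.array([x,y]),np.array([vx,vy])
E
python3 - <<'E'
from h import *
T=cv2.imread("pics/top0.png");S=cv2.imread("pics/side0.png")
g=T.max(2);print(g[170:200,330].tolist());print(g[210:255,300].tolist())
lo,hi=fenceline(T)
for n,p,z in(("backtop",lo,.042),("foot",hi,.02)):
    q=plane("top",p,z);c,d=rfit(q);print(n,len(p),c,np.degrees(np.arctan2(-d[0],d[1]) if d[1]>0 else np.arctan2(d[0],-d[1])))
# plate corners: crop coords -> px
pc=np.array([[108,36],[648,117],[592,522],[42,438]])/4+[240,155]
q=plane("top",pc-.4,.02);print(np.round(q,4).tolist(),np.linalg.norm(q-np.roll(q,1,0),axis=1),q.mean(0))
# bystanders on plate, top circles
print("bottle cap",plane("top",np.array([[100,388]])/4+[240,155],.079),"loupe",plane("top",np.array([[564,459]])/4+[240,155],.048))
pk=np.array([[323,207],[453,187],[483,305],[349,322]])/3.3+[180,165]
q=plane("side",pk-.3,.052);print("side block",np.round(q,4).tolist(),np.linalg.norm(q-np.roll(q,1,0),axis=1),q.mean(0))
fk=np.array([[118,241],[468,68]])/3.3+[180,165]
print("side fence foot z.042/.02", plane("side",np.array([[125,240],[468,65]])/3.3+[180,165],.042).tolist(), plane("side",np.array([[127,259],[469,79]])/3.3+[180,165],.02).tolist())
E
```

```text
[123, 107, 91, 65, 48, 73, 112, 138, 143, 140, 143, 147, 144, 121, 86, 63, 50, 47, 47, 45, 45, 46, 48, 46, 45, 48, 46, 49, 42, 42]
[46, 43, 43, 43, 41, 42, 42, 42, 44, 43, 43, 46, 43, 47, 61, 82, 102, 119, 131, 131, 128, 127, 131, 141, 150, 148, 135, 130, 141, 149, 134, 103, 64, 49, 43, 42, 46, 46, 48, 45, 50, 50, 48, 49, 49]
backtop 94 [ 0.656626   -0.05236138] -8.3677025
foot 94 [ 0.6430334  -0.01983012] -8.390079
[[0.7026, 0.1718], [0.6438, -0.2196], [0.3518, -0.1774], [0.41, 0.2148]] [0.29577371 0.39579591 0.29502799 0.39654534] [ 0.52704669 -0.00257345]
bottle cap [[0.44005072 0.16631462]] loupe [[ 0.39385865 -0.15665219]]
side block [[0.5786, 0.0248], [0.5274, -0.0498], [0.4396, 0.0164], [0.4921, 0.0854]] [0.10561331 0.09039716 0.10996002 0.08671621] [0.50941495 0.01919435]
side fence foot z.042/.02 [[0.6596424257808992, 0.13146262009251491], [0.6138283776089745, -0.16016015551751728]] [[0.6632796995893521, 0.13065281575738497], [0.6196019097694964, -0.16792027013816035]]
```

>>> {"method": "apply_moves", "body": {"plan": [[0, 0, 0, 0.075, 1], [0, 0, 0, 0.075, 1], [0, 0, 0, 0.075, 1], [0.09, -0.18, 0, 0, 1], [0.09, -0.18, 0, 0, 1], [0.09, -0.18, 0, 0, 1], [0.09, -0.18, 0, 0, 1], [0.09, -0.18, 0, 0, 1], [0.09, -0.18, 0, 0, 1], [0.09, -0.18, 0, 0, 1], [0.09, -0.18, 0, 0, 1], [0, 0, 0, 0, 1]]}}

```text
time_s: 1.6
tcp_pos: [0.4614, -0.1461, 0.2309]
tcp_rot: [-3.141, 0.0, -0.14]
contact_force: [-0.6, -0.2, -0.0]
grip_width: 0.002
grasp_force: 0.0
```

```bash
cat >> h.py <<'E'
O=np.array([.641,-.0195]);YF=np.radians(-8.4);RF=np.array([[np.cos(YF),-np.sin(YF)],[np.sin(YF),np.cos(YF)]])
def toF(p): return (np.atleast_2d(p)-O)@RF
def show():
    s=robot.read_state();p=s["tcp_pos"]
    print("t",s["time_s"],"F mm",np.round(1000*toF(p[:2])[0],1),"z",round(1000*p[2],1),"rot",np.round(np.degrees(s["tcp_rot"]),1),"q",np.round(s["q"],2),"f",np.round(s["contact_force"],1),"g",s["grip_width"])
E
python3 -c "
from h import *;show()"
```

```text
t 1.6 F mm [-159.1 -151.5] z 230.9 rot [-180.    0.   -8.] q [-0.44  0.19 -0.17  1.21  0.    2.84] f [-0.6 -0.2 -0. ] g 0.001959102419616575
```

>>> {"method": "apply_moves", "body": {"plan": [[0, 0, 0, -0.088, 1], [0, 0, 0, -0.088, 1], [0, 0, 0, -0.088, 1], [0, 0, 0, -0.088, 1], [0, 0, 0, -0.088, 1], [0, 0, 0, -0.088, 1], [0, 0, 0, -0.088, 1], [0, 0, 0, -0.088, 1], [0, 0, 0, -0.088, 1], [0, 0, 0, -0.088, 1], [0, 0, 0, -0.088, 1], [0, 0, 0, -0.088, 1]]}}

```text
time_s: 3.1
tcp_pos: [0.4591, -0.1506, 0.2309]
tcp_rot: [-3.141, -0.0, 2.069]
contact_force: [0.0, 0.5, 0.5]
grip_width: 0.001
grasp_force: 0.0
```

>>> {"method": "apply_moves", "body": {"plan": [[0, 0, 0, -0.088, 1], [0, 0, 0, -0.088, 1], [0, 0, 0, -0.088, 1], [0, 0, 0, -0.088, 1], [0, 0, 0, -0.088, 1], [-0.07, 0.16, 0, 0, 1], [-0.07, 0.16, 0, 0, 1], [-0.07, 0.16, 0, 0, 1], [-0.07, 0.16, 0, 0, 1], [0, 0, 0, 0, 1], [0, 0, 0, 0, 1]]}}

```text
time_s: 4.47
tcp_pos: [0.5722, 0.0259, 0.2308]
tcp_rot: [-3.141, -0.001, 2.985]
contact_force: [0.1, -0.0, 0.3]
grip_width: 0.003
grasp_force: 0.0
```

```bash
python3 -c "
from h import *;show()
S=viewer.snapshot('side');cv2.imwrite('pics/s2.png',S)"
```

```text
t 4.475 F mm [-74.7  34.9] z 230.8 rot [-1.799e+02 -1.000e-01  1.710e+02] q [-0.07  0.37  0.08  1.27 -0.    0.09] f [ 0.1 -0.   0.3] g 0.0029627329164870664
```

View pics/s2.png

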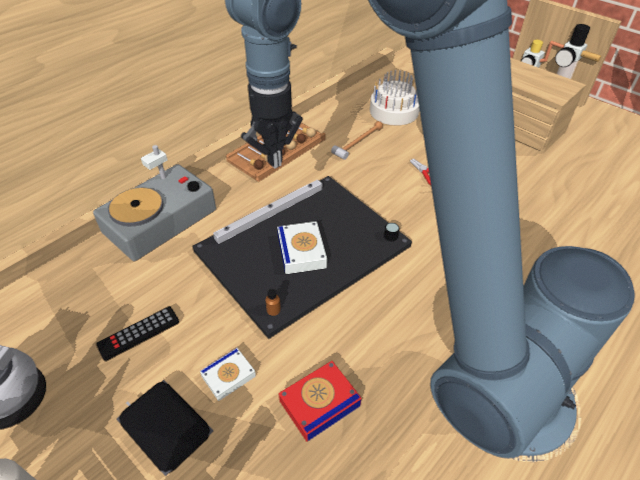

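The side view shows the arm out of the way: block still at (303,247), shut fingertips at (277,163).

>>> {"method": "apply_moves", "body": {"plan": [[-0.07, 0.11, 0, 0, 1], [0, 0, 0.16, 0, 1], [0, 0, 0.16, 0, 1], [0, 0, 0.16, 0, 1], [0, 0, 0.12, 0, 1], [0, 0, 0.06, 0, 1], [0, 0, 0, 0, 1], [0, 0, 0, 0, 1]]}}

```text
time_s: 5.52
tcp_pos: [0.5993, 0.0554, 0.0345]
tcp_rot: [3.142, 0.002, 2.984]
contact_force: [-0.5, -0.5, 0.4]
grip_width: -0.001
grasp_force: 0.0
```

```bash
python3 -c "
from h import *;show()
S=viewer.snapshot('side');cv2.imwrite('pics/s3.png',cv2.resize(S[130:310,190:430],None,fx=3.3,fy=3.3))"
```

```text
t 5.525 F mm [-52.2  68. ] z 34.5 rot [1.80e+02 1.00e-01 1.71e+02] q [-0.01  0.55 -0.17  0.85 -0.    0.14] f [-0.5 -0.5  0.4] g -0.0009897791945035195
```

View pics/s3.png

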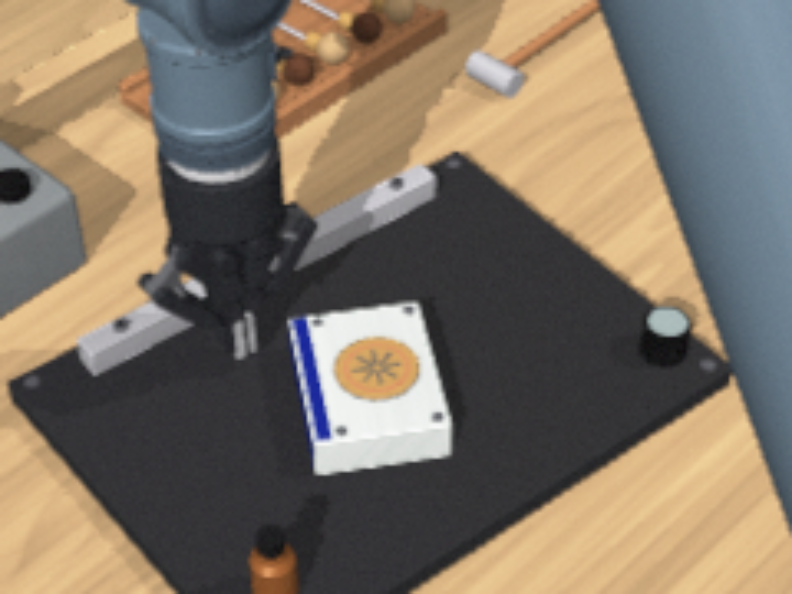

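The fingertips stand at crop (245,345), left of the blue far corner at (292,318), with the block unmoved.

>>> {"method": "apply_moves", "body": {"plan": [[0.047, 0, 0.015, 0, 1], [0, -0.05, 0, 0, 1], [0, -0.03, 0, 0, 1], [0, -0.02, 0, 0, 1], [0, -0.02, 0, 0, 1], [0, -0.02, 0, 0, 1], [0, -0.02, 0, 0, 1], [0, -0.02, 0, 0, 1], [0, -0.02, 0, 0, 1], [0, -0.02, 0, 0, 1], [0, -0.02, 0, 0, 1], [0, 0, 0, 0, 1]]}}

```text
time_s: 7.08
tcp_pos: [0.5731, -0.0136, 0.0286]
tcp_rot: [-3.14, -0.001, 2.985]
contact_force: [0.5, -0.9, 0.1]
grip_width: 0.003
grasp_force: 0.1
```

```bash
cat >> h.py <<'E'
def blockside(S,name=None):
    """block pose from side view: blue strip + white top -> quad on z=.052"""
    hsv=cv2.cvtColor(S,cv2.COLOR_BGR2HSV)
    b=roi(bluemask(S),225,380,180,320);c=big(b)[0]
    r=cv2.minAreaRect(c);bp=cv2.boxPoints(r)
    # die
    k=roi((hsv[...,0]>8)&(hsv[...,0]<25)&(hsv[...,1]>70),225,380,190,300)
    k=cv2.morphologyEx(k.astype(np.uint8),cv2.MORPH_CLOSE,np.ones((5,5)))
    die=None
    for cc in big(k,3)[::-1]:
        if len(cc)>20:
            e=cv2.fitEllipse(cc);print("die?",np.round(e[0],1),np.round(e[1],1),cv2.contourArea(cc),"F",np.round(1000*toF(plane("side",e[0],.052)),1))
    q=1000*toF(plane("side",bp,.052));print("blue quad F",np.round(q,1).tolist(),"px",np.round(bp,1).tolist())
    p=1000*toF(plane("side",c.reshape(-1,2),.052));o,d=rfit(p);print("blue strip dir: block yaw in F",np.degrees(np.arctan2(d[1],d[0]))+90,"mid",o)
E
python3 -c "
from h import *;show()
blockside(cv2.imread('pics/side0.png'))
S=viewer.snapshot('side');blockside(S);cv2.imwrite('pics/s4.png',cv2.resize(S[130:310,190:430],None,fx=3.3,fy=3.3))"
```

```text
t 7.075 F mm [-68.  -4.] z 28.6 rot [-179.9   -0.   171. ] q [-0.13  0.51 -0.26  0.8  -0.    0.02] f [ 0.5 -0.9  0.1] g 0.002652556325871297
die? [245.6 202.3] [28.8 79.9] 1204.0 F [[46.4 45.1]]
die? [363.2 288. ] [26.1 57.4] 805.0 F [[-3.149e+02  1.000e-01]]
die? [368.7 198.3] [19.5 37.7] 389.5 F [[-123.2 -191.4]]
blue quad F [[-67.1, 31.6], [-70.2, 23.8], [-167.3, 74.2], [-164.3, 81.4]] px [[278.3999938964844, 226.60000610351562], [282.0, 225.8000030517578], [289.79998779296875, 261.79998779296875], [286.1000061035156, 262.6000061035156]]
blue strip dir: block yaw in F 63.070076 mid [-117.24399    53.318874]
die? [242.7 203.1] [30.2 59.1] 1099.5 F [[48.5 51.8]]
die? [363.2 288. ] [26.1 57.4] 806.0 F [[-3.149e+02  1.000e-01]]
die? [368.7 198.3] [19.6 37.7] 390.5 F [[-123.2 -191.3]]
blue quad F [[-129.5, 69.6], [-73.5, -25.7], [-83.2, -27.7], [-138.4, 67.3]] px [[281.0, 250.39999389648438], [300.3999938964844, 217.10000610351562], [303.70001220703125, 219.0], [284.29998779296875, 252.3000030517578]]
blue strip dir: block yaw in F 30.57558 mid [-106.28231   21.00721]
```

View pics/s4.png

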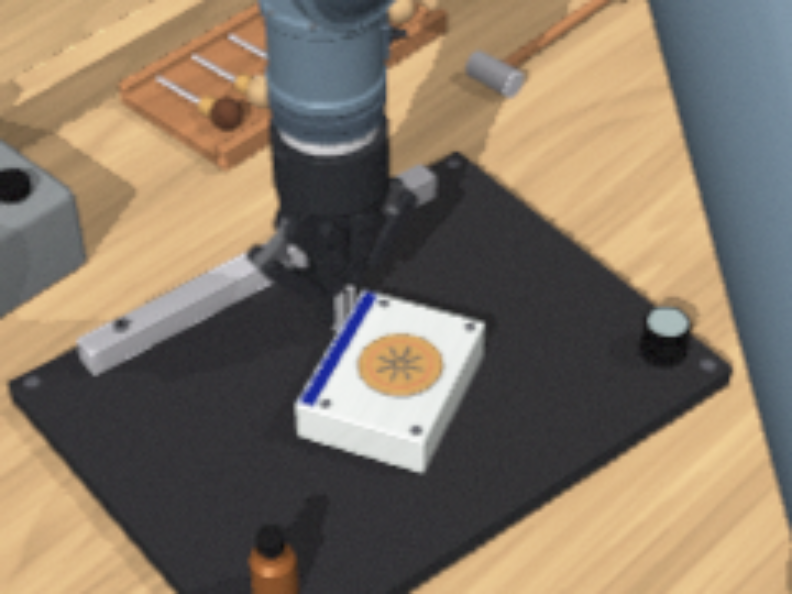

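The block has turned about 32° (yaw now about 30.6°). The fingers are at crop (345,308) on the far end of the blue side, so the other corner comes next.

>>> {"method": "apply_moves", "body": {"plan": [[-0.03, 0.03, 0, 0, 1], [0, 0, -0.12, 0, 1], [0, 0, -0.12, 0, 1], [0.185, 0, 0, 0, 1], [0.185, 0, 0, 0, 1], [0.185, 0, 0, 0, 1], [0.02, 0.01, 0, 0, 1], [0, 0, 0.12, 0, 1], [0, 0, 0.12, 0, 1], [0, 0, 0, 0, 1]]}}

```text
time_s: 8.38
tcp_pos: [0.4129, 0.025, 0.0273]
tcp_rot: [-3.141, -0.004, 2.986]
contact_force: [0.4, 0.2, -0.2]
grip_width: 0.003
grasp_force: 0.0
```

```bash
python3 -c "
from h import *;show()
S=viewer.snapshot('side');blockside(S)"|grep -v die
```

```text
t 8.375 F mm [-232.2   10.7] z 27.3 rot [-180.    -0.2  171.1] q [-0.09  0.25 -0.68  0.64 -0.    0.06] f [ 0.4  0.2 -0.2] g 0.0031138629844789773
blue quad F [[-129.8, 69.5], [-75.7, -23.6], [-85.0, -25.5], [-138.3, 67.4]] px [[281.1000061035156, 250.5], [300.29998779296875, 218.0], [303.3999938964844, 219.89999389648438], [284.29998779296875, 252.3000030517578]]
blue strip dir: block yaw in F 29.95797 mid [-108.19764    23.261581]
```

>>> {"method": "apply_moves", "body": {"plan": [[-0.045, 0.022, 0, 0, 1], [-0.014, 0.015, 0, 0, 1], [-0.014, 0.015, 0, 0, 1], [-0.014, 0.015, 0, 0, 1], [-0.015, 0.013, 0, 0, 1], [-0.015, 0.013, 0, 0, 1], [-0.016, 0.011, 0, 0, 1], [0, 0, 0, 0, 1]]}}

```text
time_s: 9.43
tcp_pos: [0.4579, 0.0504, 0.0286]
tcp_rot: [3.14, -0.001, 2.987]
contact_force: [-3.2, 2.1, 0.6]
grip_width: -0.003
grasp_force: 1.6
```

```bash
python3 -c "
from h import *;show()
S=viewer.snapshot('side');blockside(S);cv2.imwrite('pics/s5.png',cv2.resize(S[130:310,190:430],None,fx=3.3,fy=3.3))"|grep -v die
```

```text
t 9.425 F mm [-191.4   42.4] z 28.6 rot [ 1.799e+02 -1.000e-01  1.711e+02] q [-0.03  0.33 -0.57  0.68  0.    0.13] f [-3.2  2.1  0.6] g -0.0027414075700271903
blue quad F [[-95.6, 66.9], [-85.2, 13.8], [-93.6, 14.9], [-103.8, 67.7]] px [[272.8999938964844, 240.89999389648438], [289.6000061035156, 227.5], [291.5, 229.8000030517578], [274.79998779296875, 243.1999969482422]]
blue strip dir: block yaw in F 12.514 mid [-93.85331   39.766804]
```

View pics/s5.png

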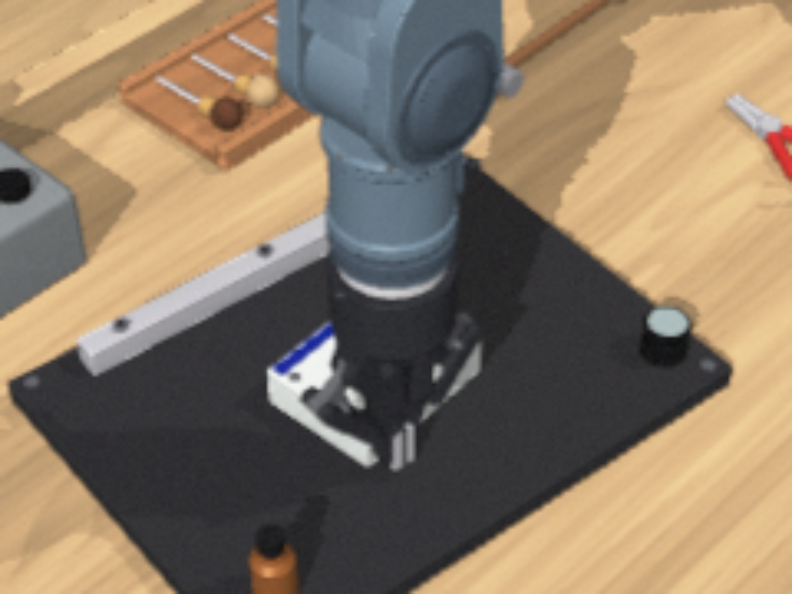

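The blue side now faces mostly towards the fence, at yaw about 12.5° (strip's left end at crop (278,370)). The last stretch can be squared with both fingers, part open, parallel to the fence.

>>> {"method": "apply_moves", "body": {"plan": [[0.1, 0, 0, -0.004, 1], [0, -0.125, 0, 0, 0.25], [0, 0, 0.02, 0, 0.25], [0, 0, 0, 0, 0.25], [0, 0, 0, 0, 0.25], [-0.05, 0, 0, 0, 0.25]]}}

```text
time_s: 10.22
tcp_pos: [0.4375, 0.0152, 0.0227]
tcp_rot: [-3.142, -0.001, 2.995]
contact_force: [-0.3, -1.1, 0.3]
grip_width: 0.753
grasp_force: 0.0
```

```bash
python3 -c "
from h import *;show()
S=viewer.snapshot('side');blockside(S);cv2.imwrite('pics/s6.png',cv2.resize(S[130:310,190:430],None,fx=3.3,fy=3.3))"|grep -v die
```

```text
t 10.225 F mm [-206.4    4.6] z 22.7 rot [-1.800e+02 -1.000e-01  1.716e+02] q [-0.11  0.3  -0.63  0.64  0.    0.04] f [-0.3 -1.1  0.3] g 0.7526853998762734
blue quad F [[-94.0, 66.7], [-73.9, -39.0], [-84.1, -37.3], [-103.6, 67.7]] px [[272.5, 240.39999389648438], [305.20001220703125, 214.6999969482422], [307.29998779296875, 217.39999389648438], [274.70001220703125, 243.10000610351562]]
blue strip dir: block yaw in F 11.481033 mid [-89.20992   14.539582]
```

View pics/s6.png

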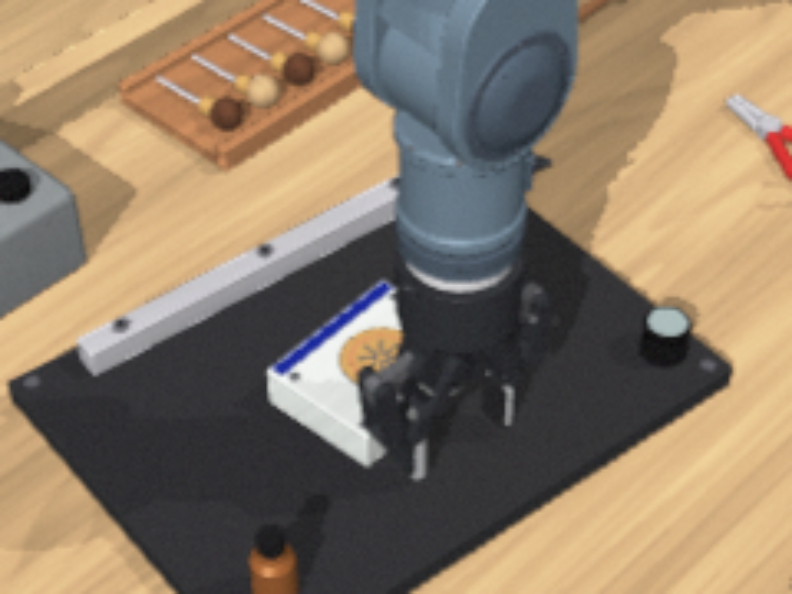

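Both fingertips, at crop (418,470) and (508,420), stand behind the block's near face. The block is at yaw about 11.5° and its middle at about (-128, 7) mm in the fence frame.

>>> {"method": "apply_moves", "body": {"plan": [[-0.03, 0, 0, 0, 0.25], [-0.02, 0, 0, 0, 0.25], [-0.015, 0, 0, 0, 0.25], [-0.015, 0, 0, 0, 0.25], [-0.015, 0, 0, 0, 0.25], [-0.015, 0, 0, 0, 0.25], [-0.01, 0, 0, 0, 0.25], [0, 0, 0, 0, 0.25], [0, 0, 0, 0, 0.25]]}}

```text
time_s: 11.4
tcp_pos: [0.4721, 0.0098, 0.0221]
tcp_rot: [3.141, -0.003, 2.995]
contact_force: [-3.2, 2.6, -1.4]
grip_width: 0.749
grasp_force: 1.6
```

```bash
python3 -c "
from h import *;show()
S=viewer.snapshot('side');blockside(S);cv2.imwrite('pics/s7.png',cv2.resize(S[130:310,190:430],None,fx=3.3,fy=3.3))"|grep -v die
```

```text
t 11.4 F mm [-171.4    4.3] z 22.1 rot [180.   -0.2 171.6] q [-0.11  0.36 -0.54  0.67  0.    0.03] f [-3.2  2.6 -1.4] g 0.7485634090233583
blue quad F [[-72.4, 57.3], [-68.1, -26.3], [-77.8, -23.7], [-81.8, 59.4]] px [[270.3999938964844, 233.0], [299.20001220703125, 215.6999969482422], [300.8999938964844, 218.5], [272.1000061035156, 235.8000030517578]]
blue strip dir: block yaw in F 3.476883 mid [-74.06045   16.806433]
```

View pics/s7.png

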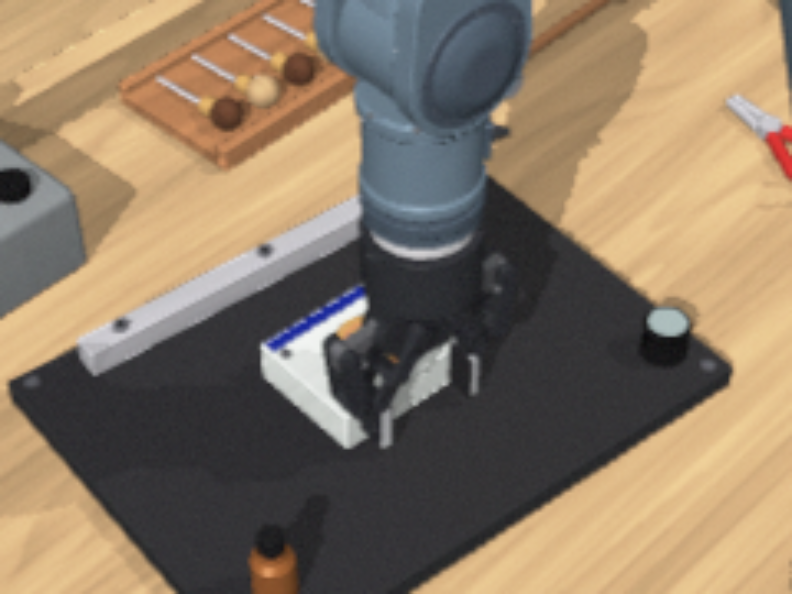

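The block is now at yaw about 3.5°. The left finger is in contact and the right one, at crop (473,372), is just short of it. A little further will bring it square.

>>> {"method": "apply_moves", "body": {"plan": [[-0.01, 0, 0, 0, 0.25], [-0.01, 0, 0, 0, 0.25], [-0.004, 0, 0, 0, 0.25], [0, 0, 0, 0, 0.25], [0, 0, 0, 0, 0.25]]}}

```text
time_s: 12.08
tcp_pos: [0.4807, 0.0081, 0.0228]
tcp_rot: [-3.141, 0.0, 2.994]
contact_force: [-3.3, 0.6, -0.3]
grip_width: 0.748
grasp_force: 1.7
```

```bash
python3 -c "
from h import *;show()
S=viewer.snapshot('side');blockside(S)"|grep -v die
```

```text
t 12.075 F mm [-162.6    3.8] z 22.8 rot [-180.     0.   171.5] q [-0.11  0.37 -0.52  0.68 -0.    0.03] f [-3.3  0.6 -0.3] g 0.7479471880020461
blue quad F [[-62.6, 51.2], [-63.0, -24.8], [-72.5, -21.8], [-71.9, 53.6]] px [[270.1000061035156, 229.3000030517578], [297.29998779296875, 214.8000030517578], [298.79998779296875, 217.60000610351562], [271.6000061035156, 232.10000610351562]]
blue strip dir: block yaw in F 0.39740753 mid [-67.328896  14.109257]
```

The block is square (yaw about 0.4°). Its middle is about 36 mm from where it began and the blue side about 62 mm clear of the fence. Next I push it straight up.

>>> {"method": "apply_moves", "body": {"plan": [[-0.015, 0, 0, 0, 0.25], [-0.02, 0, 0, 0, 0.25], [-0.02, 0, 0, 0, 0.25], [-0.02, 0, 0, 0, 0.25], [-0.02, 0, 0, 0, 0.25], [-0.02, 0, 0, 0, 0.25], [-0.02, 0, 0, 0, 0.25], [-0.02, 0, 0, 0, 0.25], [-0.02, 0, 0, 0, 0.25], [0, 0, 0, 0, 0.25]]}}

```text
time_s: 13.38
tcp_pos: [0.5331, 0.0004, 0.0229]
tcp_rot: [-3.141, 0.001, 2.994]
contact_force: [-3.8, 0.8, -1.7]
grip_width: 0.748
grasp_force: 1.3
```

```bash
python3 -c "
from h import *;show()
S=viewer.snapshot('side');blockside(S)"|grep -v die
```

```text
t 13.375 F mm [-109.6    3.9] z 22.9 rot [-180.     0.   171.5] q [-0.12  0.45 -0.38  0.73 -0.    0.03] f [-3.8  0.8 -1.7] g 0.7484945041701672
blue quad F [[-11.6, 53.0], [-13.0, -19.3], [-20.0, -17.1], [-18.5, 54.9]] px [[256.6000061035156, 217.1999969482422], [282.6000061035156, 204.1999969482422], [283.6000061035156, 206.1999969482422], [257.6000061035156, 219.1999969482422]]
blue strip dir: block yaw in F 178.8857 mid [-15.088239  16.626564]
```

>>> {"method": "apply_moves", "body": {"plan": [[-0.008, 0, 0, 0, 0.25], [-0.008, 0, 0, 0, 0.25], [-0.006, 0, 0, 0, 0.25], [-0.006, 0, 0, 0, 0.25], [0, 0, 0, 0, 0.25]]}}

```text
time_s: 14.05
tcp_pos: [0.5398, -0.0005, 0.0229]
tcp_rot: [-3.141, -0.002, 2.994]
contact_force: [-6.4, 1.3, 2.6]
grip_width: 0.75
grasp_force: 3.1
```

>>> {"method": "apply_moves", "body": {"plan": [[-0.005, 0, 0, 0, 0.25], [0, 0, 0, 0, 0.25]]}}

```text
time_s: 14.3
tcp_pos: [0.5408, -0.0007, 0.0229]
tcp_rot: [-3.141, -0.002, 2.994]
contact_force: [-6.7, 0.2, 4.5]
grip_width: 0.751
grasp_force: 3.6
```

>>> {"method": "apply_moves", "body": {"plan": [[-0.005, 0, 0, 0, 0.25], [0, 0, 0, 0, 0.25]]}}

```text
time_s: 14.55
tcp_pos: [0.5408, -0.0007, 0.0227]
tcp_rot: [-3.141, -0.005, 2.994]
contact_force: [-10.0, 1.6, 7.9]
grip_width: 0.749
grasp_force: 5.3
```

The tool has stalled with the force rising, so the block is seated. I'll back off and check.

>>> {"method": "apply_moves", "body": {"plan": [[0.03, 0, 0, 0, 0.25], [0.12, 0, 0, 0, 0.25], [0.12, 0, 0, 0, 0.25], [0, 0, -0.15, 0, 0.25], [0, 0, -0.15, 0, 0.25], [0, 0, -0.15, 0, 0.25], [0.06, -0.19, 0, 0, 0.25], [0.06, -0.19, 0, 0, 0.25], [0, -0.2, 0, 0, 0.25], [0, -0.2, 0, 0, 0.25], [0, -0.2, 0, 0, 0.25], [0, 0, 0, 0, 0.25]]}}

```text
time_s: 16.05
tcp_pos: [0.3858, -0.2801, 0.1589]
tcp_rot: [-3.137, 0.005, 2.988]
contact_force: [0.1, 1.2, 0.4]
grip_width: 0.752
grasp_force: 0.0
```

```bash
python3 -c "
from h import *;show()
S=viewer.snapshot('side');blockside(S);T=viewer.snapshot('top')
a=cv2.resize(S[150:330,180:420],None,fx=2.2,fy=2.2);b=cv2.resize(T[155:295,240:410],None,fx=2.2,fy=2.2)
o=np.zeros((720,540,3),np.uint8)
o=np.zeros((400,800,3),np.uint8);
a=cv2.resize(S[165:270,200:340],(400,300));b=cv2.resize(T[160:235,270:395],(400,240));o[:300,:400]=a;o[:240,400:]=b
cv2.imwrite('pics/fin.png',o)"|grep -v die
```

```text
t 16.05 F mm [-214.4 -295.1] z 158.9 rot [-179.8    0.3  171.2] q [-0.76  0.21 -0.34  1.01 -0.   -0.61] f [0.1 1.2 0.4] g 0.7519964260400297
blue quad F [[-3.2, 52.9], [-4.9, -54.5], [-12.1, -52.1], [-10.2, 54.8]] px [[254.60000610351562, 215.1999969482422], [292.6000061035156, 196.1999969482422], [293.6000061035156, 198.1999969482422], [255.60000610351562, 217.1999969482422]]
blue strip dir: block yaw in F 0.47844696 mid [-8.243377   1.3116771]
```

View pics/fin.png

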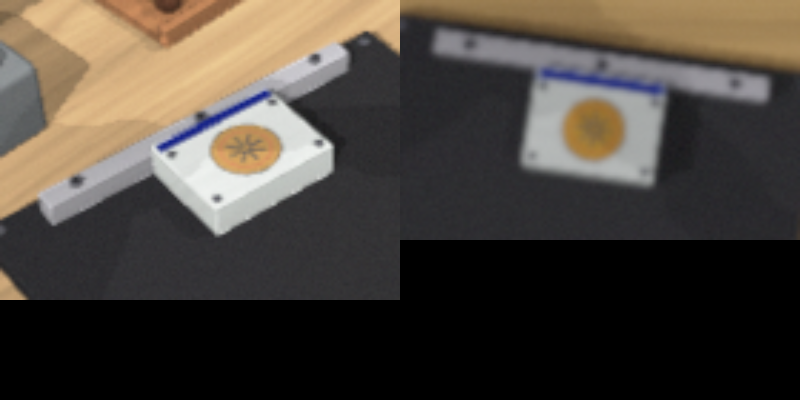

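Both views show the blue side lying along the fence for its whole length, from (160,148) to (272,95) in the side crop and parallel to the fence in the top crop. The arm is clear and the bystanders are untouched.

```bash
python3 -c "
from plant import job
print(job.finish_job())"
```

```text
the job is handed in; nothing more can be done
None
```

I turned the block square in place (its middle about 36 mm from where it began) and pushed it up until its blue side seated flat on the fence; the fingers are clear, and I handed the job in at about 16 s, but the hand-in returned no verdict.

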